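Clear the way and touch open the tall cupboard

ROBOT

A 6-joint arm with a two-finger parallel gripper is mounted at the origin on a cart in front of the work surface, level with it; the furniture and walls round the work are solid. World frame = base frame: x ahead of the robot, y to its left, z up, the work surface at z = 0. Lengths are in m, angles in degrees, forces in N, time in s.
With the tool pointing down it reaches from about 0.25 to 0.725 m from the base axis. Payload 9.7 kg.
Tool frame: the origin (TCP) lies on the centre line of the jaws, within the pads' length; the fingertips stand 19 mm ahead of it and the grasp point (between the pads) is the TCP; z points along the fingers, y is the direction in which the jaws open and shut (so a half turn about z gives the same grasp; the last joint's range is limited). The gripper opens to 85 mm and grips with 20 to 120 N. Pads are 22 mm wide; open, the fingers measure 114 mm over their backs; the gripper's body (76 mm by 85 mm) begins 54 mm behind the grasp point. The pads swing forward as they close: fully open they stand 13 mm farther back than shut.
Start: joints at [-72.135, 4.979, 10.078, 95.1, 0, 90], TCP at [0.169, -0.523, 0.25] pointing down, gripper open.
Joint ranges: [-179.16, 179.16], [-48.56, 103.87], [-65.8, 70.77], [-126.05, 130.52], [-82.76, 87.17], [-180, 180]. Speed limits (degrees/s): [127.2, 127.2, 147.25, 180, 180, 180].

INTERFACE

Orientations are given as [roll, pitch, yaw] about the fixed x, y, z axes, in that order (R = Rz(yaw) Ry(pitch) Rx(roll)).
In Python, from workcell import bot gives the robot as it stands.
- The arm moves only by the tool servo_tool, never from a script. Its argument "motion" is a list that holds one entry, the list of rows, each a list of 6 numbers: the shift along the tool's x, y, z in mm, then the turn, a rotation vector about the tool's x, y, z in rad. A call has 1 to 5 rows; each row shifts and turns the commanded pose from where the row before left it, along the tool's axes as they then stand; what a row does not reach is not made up. A row lasts 1/10 s, in which the tool goes at most 50 mm and 8.59 degrees, less where a joint would pass 70% of its speed; a pose out of reach is approached as far as the arm can. A call is refused whole if a number of a shift passes 50 or a number of a turn 0.15, either way. A call with a gripper value outside its range is refused whole. "gripper" is the finger opening in mm, from 0 to 85.4, set as the call begins (left out, the last holds). The fingers move at their own pace and stop on an object; "newtons" is the grip in N (left out, the last holds). Time passes only in rows, so rows that do not move let the fingers close. It gives the time, the measured TCP pose, the force and the opening at its end, in the units of the state.
- bot.get_obs(): the state, without advancing time (a new reading comes with each control period).
- bot.camera(name): name is "scene" or "top"; returns a dict with "color" (480x640x3 uint8, red, green, blue), "fx", "fy", "cx", "cy" (pixels), "k1" (the pictures are not rectified: a ray, as slopes to the right and down, at radius r is drawn at 1 + k1 r^2 times it, then the intrinsics apply), "R" (3x3) and "t" (3): a world point X has camera coordinates R X + t. Camera axes: x right, y down, z forward; pixel columns grow to the right and rows downward; lengths in m; the calibration is good to about 2 mm. A picture is of the moment at which its call begins. There is no depth.
- bot.job_done(): hands the job in, once; it reports no verdict.
Trained networks look in a picture, given as the dict that the camera call returned (one of the last four; its "shot" number tells which), for a name from the list of things; names that differ only in an ending like _2 or _b are one class to them, and where a whole thing is asked for, a point or a joint stands for the part that bears it (a point fixed in the world has none). Each returns a list of dicts, best first, with "confidence" (0 to 1); they miss things now and then, are a little off and sometimes report something else, mostly with a low value. They report only what shows in the picture. A call takes as long as a camera call. They do not tell look-alikes from the thing itself.
- bot.look_for(picture, label): "rect" ([left, top, width, height] in pixels, round what is visible of it).
The state is a dict: "time": time; "q": joint angles; "qd": joint speeds; "joint_efforts": joint torques, N m; "ee_pos": TCP position; "tcp_rot": TCP orientation; "wrist_force": force on the tool from outside, world axes, zero at the start; "torque": the same for the moment, N m; "opening": finger opening in m.
Only numpy, scipy, OpenCV 4.12 (cv2) and the standard library are available. Lean on these libraries where they do the work, as an engineer would, in place of code of your own. Each camera call takes 0.05 s, during which the arm holds its last target.

TASK

Open the taller of the two small wooden cupboards by its push-to-open door, picking nothing up. First push the squat tin that stands before its door sideways along the worktop, upright and without lifting it, until it is wholly to the left or right of that cupboard's front; then press the free (right-hand) side of the door until the catch lets go and draw back so that it springs ajar. Leave the door ajar, the short cupboard shut and the other things where they stand.

Things in the scene. Friction and masses are not known exactly. Their poses are not given: they have to be found in the camera images.
- tall_cupboard: The taller wooden cupboard, fixed, 160 mm high, 220 wide (y), 160 deep (x). Origin: centre of its underside; x points from front to back, y to the left as one faces its door. Carcass front at x = -80 mm, door face at x = -90 mm. Door: no handle, y -95 to +95 mm, z 15 to 145 mm, hinged on its left (y = +95) edge, free on its right.
- tall_cupboard_press (a point): A good place to press on the tall cupboard's door: on its front face, 25 mm in from the free (right) edge and 45 mm below the cupboard's top. It moves with the door.
- tall_cupboard_door (a joint): Angle of the tall cupboard's door, rad: 0 shut, negative pressed in (stop at -0.04, 6 mm at the pressing place), positive open (limit 0.6). Pressed in past about -0.025 (4 mm, 6 to 10 N there) the touch latch lets go; once the finger draws back a spring swings the door out within 1.5 s to about 0.45, its free edge then 80 mm further out. A lighter press leaves it latched.
- squat_tin: Squat food tin, loose, 75 mm across and 58 mm high, about 0.26 kg, standing in front of the tall cupboard's door, in its way. Origin: centre of its underside.
- short_cupboard: The lower wooden cupboard, fixed, 100 mm high, 220 wide (y), 160 deep (x). Origin: centre of its underside; x points from front to back, y to the left as one faces its door. Carcass front at x = -80 mm, door face at x = -90 mm. Door: no handle, y -95 to +95 mm, z 15 to 85 mm, hinged on its left (y = +95) edge, free on its right. A notebook lies on top.
- short_cupboard_door (a joint): Angle of the short cupboard's door, rad: works the same as the other; it is to stay shut (0).
- ramekin: Bystander, loose: dark blue fluted ramekin, 90 mm across and 42 mm high, in front of the short cupboard. Origin: centre of its underside.
- shaker: Bystander, loose: salt shaker, 44 mm across and 90 mm high, between the two cupboards. Origin: centre of its underside.
- mug: Bystander, loose: mug with a handle, 92x127x95 mm, at the far left. Origin: centre of its underside.
- flat_tin: Bystander, loose: flat tin, 86 mm across and 40 mm high, at the left. Origin: centre of its underside.
- spice: Bystander, loose: spice jar, 45 mm across and 106 mm high, at the right. Origin: centre of its underside.
Not all that is in view belongs to the job. What is shaped like the squat_tin but green or purple is not meant.

How it is judged:
By the outcome, as a careful person would: the job done as asked, in the order asked, and still so for the second after the job is handed in, with the robot touching nothing.
It also fails if it takes over 50 s, if anything falls off the work surface, if the arm or the gripper's body presses on something with over 40 N, if the wrist force passes 120 N, or if a joint passes its speed limit or range.

## Working session

There is one attempt and no reset: what is moved stays moved. The work goes in short steps, Python scripts to look and compute and a tool call to move; the robot and the scene stay as the last step left them, time stands still between calls to the robot, and variables do not carry over. Pictures are saved under pics/ and viewed, and the job is handed in when it is done.

Besides the shell and the picture viewer there is one more tool, called after "Emit:" as a command line: name --argument value ..., lists and objects as JSON in quotes. servo_tool: Moves the arm, as the interface text tells. Its arguments: {"type":"object","properties":{"motion":{"type":"array","items":{"type":"array","items":{"type":"array","items":{"type":"number"}}}},"gripper":{"type":"number"},"newtons":{"type":"number"}},"required":["motion"]}

```bash
mkdir -p pics
python3 - <<'E'
from workcell import bot
import cv2,pickle
for n in("scene","top"):
    p=bot.camera(n); cv2.imwrite(f"pics/{n}0.png",p["color"][:,:,::-1]); pickle.dump(p,open(f"pics/{n}0.pkl","wb"))
    print(n,p["fx"],p["cx"],p["cy"],p["k1"],(-p["R"].T@p["t"]).round(3))
    for l in["tall_cupboard","squat_tin","short_cupboard","ramekin","shaker","mug","flat_tin","spice","tall_cupboard_press"]:
        print(l,[( [round(v) for v in d["rect"]],round(d["confidence"],2)) for d in bot.look_for(p,l)][:4])
print(bot.get_obs())
E
```

```text
scene 444.5177331830575 317.1071371499384 238.4159054040086 -0.09620718051194918 [0.011 0.444 1.001]
tall_cupboard [([320, 151, 100, 100], 0.92)]
squat_tin [([323, 259, 27, 38], 0.88), ([442, 181, 32, 31], 0.71), ([386, 232, 27, 33], 0.62)]
short_cupboard [([206, 219, 108, 100], 0.69)]
ramekin [([283, 288, 39, 41], 0.86)]
shaker [([292, 211, 15, 24], 0.53)]
mug [([144, 286, 47, 44], 0.88)]
flat_tin [([284, 287, 34, 41], 0.74), ([148, 340, 42, 40], 0.58)]
spice [([427, 151, 19, 38], 0.7)]
tall_cupboard_press [([348, 190, 63, 58], 0.77)]
top 552.7185162361282 302.48223404336255 239.89099660352213 -0.16732511591626664 [-0.345 -0.008  1.458]
tall_cupboard [([325, 191, 82, 82], 0.76), ([240, 266, 24, 34], 0.17)]
squat_tin [([443, 258, 27, 27], 0.75), ([347, 267, 28, 34], 0.56)]
short_cupboard [([214, 204, 75, 59], 0.66)]
ramekin [([240, 267, 22, 31], 0.55)]
shaker [([304, 207, 12, 26], 0.54)]
mug [([157, 210, 29, 40], 0.56)]
flat_tin [([136, 244, 33, 33], 0.58)]
spice [([441, 221, 25, 29], 0.93)]
tall_cupboard_press [([327, 236, 68, 34], 0.58)]
{'time': 1.0, 'q': array([-7.21333569e+01,  4.97920290e+00,  1.00793479e+01,  9.50993257e+01,
       -5.91536097e-04,  9.00006493e+01]), 'qd': array([-0.02529499, -0.0300914 ,  0.00496402,  0.08254313, -0.04094895,
       -0.04016588]), 'joint_efforts': array([ 3.41994812e-03, -5.20109653e+01,  4.64864838e+01,  1.79869727e-03,
        2.27986716e-04, -1.18161634e-05]), 'ee_pos': array([ 0.1687403 , -0.52348075,  0.2502914 ]), 'tcp_rot': array([1.79999181e+02, 5.91526813e-04, 1.78659938e+01]), 'wrist_force': array([-0.04417614,  0.15100303,  0.41196008]), 'torque': array([ 0.0109864 ,  0.03481654, -0.01735339]), 'opening': 0.08550495234652455}
```

View pics/scene0.png

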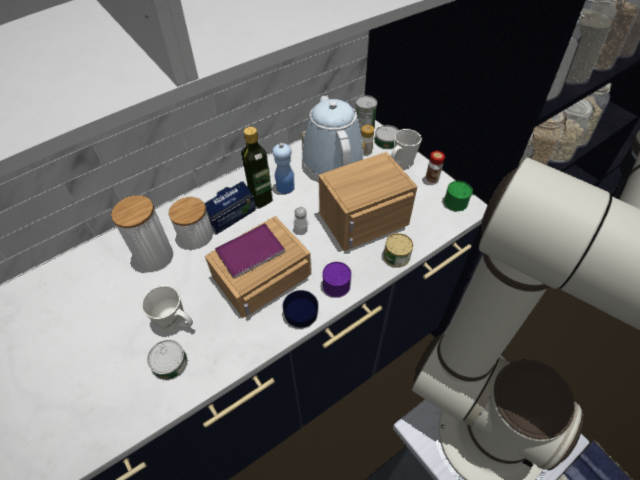

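View pics/top0.png

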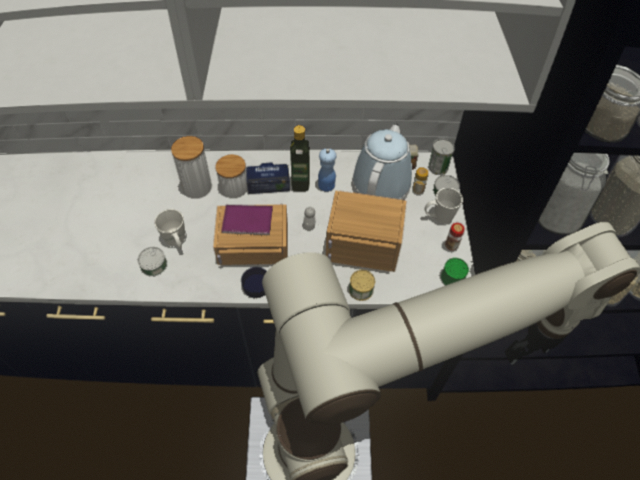

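Run:
```python
import cv2
a=cv2.imread("pics/scene0.png")[140:320,280:490]; cv2.imwrite("pics/sc1.png",cv2.resize(a,None,fx=3.3,fy=3.3,interpolation=2))
a=cv2.imread("pics/top0.png")[180:310,230:480]; cv2.imwrite("pics/tc1.png",cv2.resize(a,None,fx=3.2,fy=3.2,interpolation=2))
```

```text
(no output)
```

View pics/sc1.png

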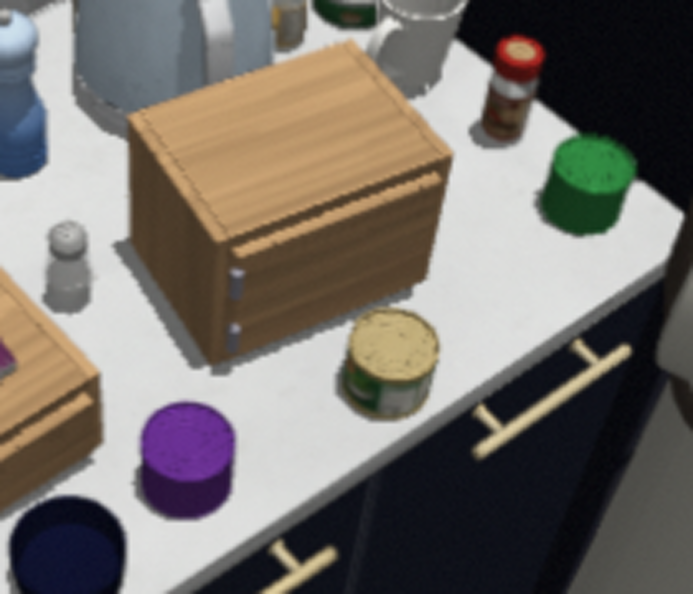

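View pics/tc1.png

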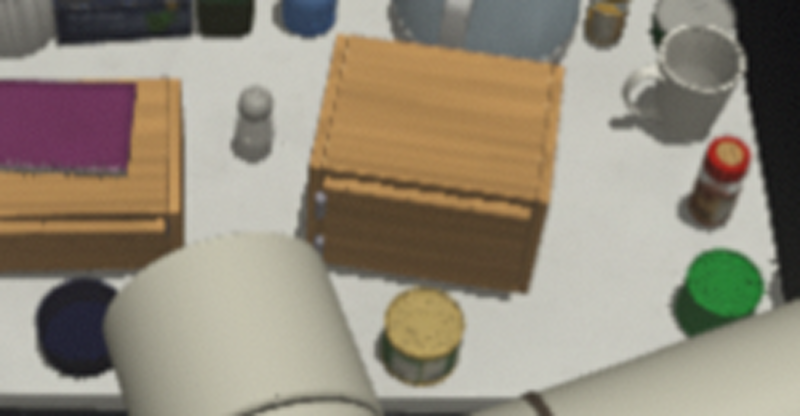

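Look-alikes in the scene picture: green tin (458,195), purple tin (337,279), gold-lidded tin (398,249). The gold-lidded one stands before the tall cupboard's door, and the crop confirms it is the squat_tin. The arm hides the purple tin in the top view. Next I measure the poses.

```bash
cat > h.py <<'E'
import numpy as np,cv2,pickle
def proj(p,X):
    c=np.atleast_2d(X)@p["R"].T+p["t"]; s=c[:,:2]/c[:,2:]; r2=(s**2).sum(1,keepdims=True); s=s*(1+p["k1"]*r2)
    return s*[p["fx"],p["fy"]]+[p["cx"],p["cy"]]
def ray(p,uv,z):
    d=(np.array(uv,float)-[p["cx"],p["cy"]])/[p["fx"],p["fy"]]; s=d.copy()
    for _ in range(30): s=d/(1+p["k1"]*(s@s))
    v=p["R"].T@np.r_[s,1]; o=-p["R"].T@p["t"]; return o+v*(z-o[2])/v[2]
def load(n): return pickle.load(open(f"pics/{n}.pkl","rb"))
def cup(P,L):
    x,y,a=P; c,s=np.cos(a),np.sin(a); L=np.atleast_2d(L).astype(float); return np.c_[x+c*L[:,0]-s*L[:,1],y+s*L[:,0]+c*L[:,1],L[:,2]]
E
python3 - <<'E'
from h import *
from scipy.optimize import least_squares
S,T=load("scene0"),load("top0")
H=.16
L=[(-.08,.11,H),(-.08,-.11,H),(.08,-.11,H),(.08,.11,H)]
us=np.array([(220,240),(452,155),(350,42),(128,120)])/3.3+[280,140]
ut=np.array([(312,168),(548,202),(565,66),(340,36)])/3.2+[230,180]
f=lambda P:np.r_[proj(S,cup(P,L))-us,proj(T,cup(P,L))-ut].ravel()
r=least_squares(f,[.55,-.15,0]); print(r.x,np.degrees(r.x[2]),r.fun.round(1).reshape(-1,2).tolist())
P=r.x;np.save("P.npy",P)
for nm,l in[("press",(-.09,-.07,.115)),("freeedge",(-.09,-.095,.115)),("frontL",(-.08,.11,0)),("frontR",(-.08,-.11,0))]: print(nm,cup(P,l).round(3))
# tins: top centres
c=lambda u,v,k:np.array([u,v])/(k)
print("tin S",ray(S,c(392,345,3.3)+[280,140],.058).round(3),"T",ray(T,c(424,322,3.2)+[230,180],.058).round(3))
print("purple",ray(S,c(188,440,3.3)+[280,140],.058).round(3)); print("green",ray(S,c(592,168,3.3)+[280,140],.058).round(3),ray(T,c(724,284,3.2)+[230,180],.058).round(3))
print("spice",ray(T,c(728,158,3.2)+[230,180],.106).round(3))
print("ramekin",ray(S,(300,305),.042).round(3),"shaker",ray(T,(309.5,212),.085))
print("edge",[ray(S,u,0).round(3) for u in [(485,208),(380,278)]])
E
```

```text
[ 0.64578593 -0.16657493 -0.16762205] -9.604036097814657 [[0.1, 0.8], [2.0, -1.0], [1.3, -1.8], [0.1, -1.7], [-1.8, -0.1], [0.3, 0.3], [-0.7, -0.1], [-2.2, -0.8]]
press [[ 0.545 -0.221  0.115]]
freeedge [[ 0.541 -0.245  0.115]]
frontL [[ 0.585 -0.045  0.   ]]
frontR [[ 0.549 -0.262  0.   ]]
tin S [ 0.484 -0.148  0.058] T [ 0.485 -0.155  0.058]
purple [0.509 0.042 0.058]
green [ 0.527 -0.431  0.058] [ 0.528 -0.44   0.058]
spice [ 0.64  -0.449  0.106]
ramekin [0.496 0.166 0.042] shaker [0.71718241 0.003355   0.085     ]
edge [array([ 0.461, -0.494,  0.   ]), array([ 0.458, -0.066,  0.   ])]
```

Emit:
servo_tool --motion '[[[0,0,0,0,0,-0.14],[0,0,0,0,0,-0.14],[0,0,0,0,0,-0.14],[0,0,0,0,0,-0.14],[0,0,0,0,0,-0.14]]]' --gripper 45

```text
time: 1.5
ee_pos: [0.1687, -0.5235, 0.2503]
tcp_rot: [180.0, 0.0, 58.3]
wrist_force: [0.3, 0.1, 0.1]
opening: 0.0449
```

Emit:
servo_tool --motion '[[[0,0,0,0,0,-0.14],[0,0,0,0,0,-0.14],[0,0,0,0,0,-0.14],[0,0,0,0,0,-0.14],[0,0,0,0,0,0]]]'

```text
time: 2.0
ee_pos: [0.1687, -0.5235, 0.2503]
tcp_rot: [180.0, 0.0, 90.2]
wrist_force: [-0.7, 0.3, -0.2]
opening: 0.0452
```

Run:
```python
from h import *
S,T=load("scene0"),load("top0")
print("edge",[ray(S,u,0).round(3) for u in [(486,208),(422,252.5),(331,319)]],[ray(T,u,0).round(3) for u in [(440,300),(200,302)]])
e=cv2.imread("pics/sc1.png")
# overlay model
P=np.load("P.npy")
Sc=cv2.resize(cv2.imread("pics/scene0.png"),None,fx=1,fy=1)
out=[]
for img,p,o,k,w in((e,S,(280,140),3.3,1),(cv2.imread("pics/tc1.png"),T,(230,180),3.2,2)):
    q=lambda X:[tuple(np.int32((u-o)*k)) for u in proj(p,X)]
    for z in(.0,.16):
        a=q(cup(P,[(-.08,.11,z),(-.08,-.11,z),(.08,-.11,z),(.08,.11,z)]))
        for i in range(4): cv2.line(img,tuple(map(int,a[i])),tuple(map(int,a[(i+1)%4])),(0,0,255),1)
    a=q(cup(P,[(-.09,.095,.145),(-.09,-.095,.145),(-.09,-.095,.015),(-.09,.095,.015)]))
    for i in range(4): cv2.line(img,tuple(map(int,a[i])),tuple(map(int,a[(i+1)%4])),(255,255,0),1)
    th=np.linspace(0,2*np.pi,40)
    for z in(0,.058):
        a=q(np.c_[.484+.0375*np.cos(th),-.151+.0375*np.sin(th),z+0*th])
        for u in a: cv2.circle(img,tuple(map(int,u)),1,(0,0,255),-1)
    for xe in(.44,.45,.46):
        a=q(np.array([(xe,-.45,0),(xe,.1,0)])); cv2.line(img,tuple(map(int,a[0])),tuple(map(int,a[1])),(255,0,255),1)
    out.append(img)
cv2.imwrite("pics/ov1.png",out[0]);cv2.imwrite("pics/ov2.png",out[1])
```

```text
edge [array([ 0.459, -0.497,  0.   ]), array([ 0.453, -0.218,  0.   ]), array([0.437, 0.114, 0.   ])] [array([ 0.453, -0.393,  0.   ]), array([0.439, 0.33 , 0.   ])]
```

View pics/ov1.png

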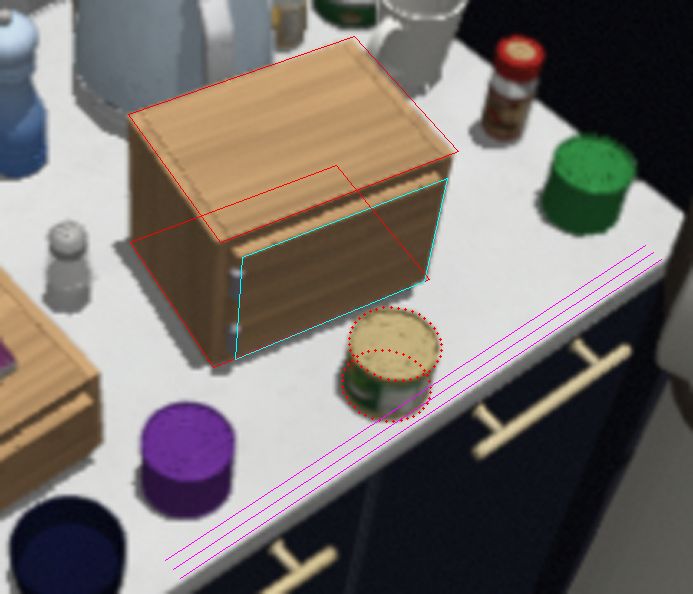

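View pics/ov2.png

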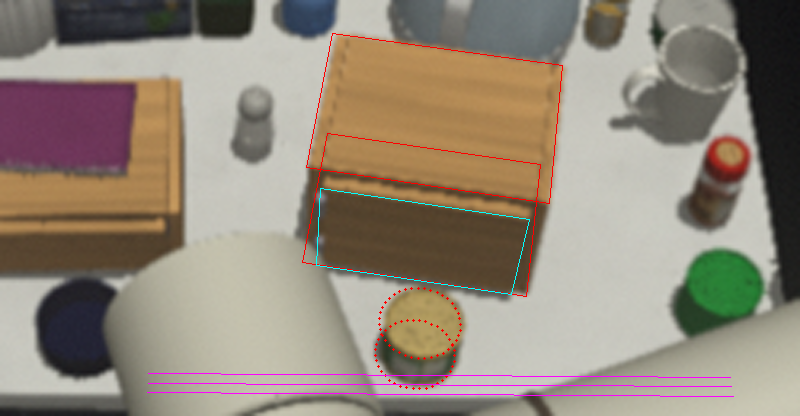

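Emit:
servo_tool --motion '[[[37,26,0,0,0,0],[37,26,0,0,0,0],[37,26,0,0,0,0],[37,26,0,0,0,0],[37,26,0,0,0,0]]]'

```text
time: 2.5
ee_pos: [0.2991, -0.3368, 0.2504]
tcp_rot: [180.0, 0.0, 89.8]
wrist_force: [0.9, -0.1, 1.0]
opening: 0.0452
```

Emit:
servo_tool --motion '[[[37,26,0,0,0,0],[37,26,0,0,0,0],[37,26,0,0,0,0],[37,26,0,0,0,0],[0,0,0,0,0,0]]]'

```text
time: 3.0
ee_pos: [0.4045, -0.1865, 0.2502]
tcp_rot: [180.0, -0.0, 90.1]
wrist_force: [-1.2, -0.5, -0.6]
opening: 0.0451
```

Remaining: +106 mm y, +80 mm x.

Emit:
servo_tool --motion '[[[36,26,0,0,0,0],[35,27,0,0,0,0],[35,26,0,0,0,0],[0,0,0,0,0,0],[0,0,0,0,0,0]]]'

```text
time: 3.5
ee_pos: [0.4814, -0.0839, 0.25]
tcp_rot: [-180.0, 0.0, 90.0]
wrist_force: [0.2, 0.1, -0.2]
opening: 0.0451
```

```bash
cat > snap.py <<'E'
import sys,pickle,cv2
from workcell import bot
k=sys.argv[1]
for n in("scene","top"):
    p=bot.camera(n); pickle.dump(p,open(f"pics/{n}{k}.pkl","wb"))
    a=p["color"][:,:,::-1]
    a=a[140:320,280:490] if n=="scene" else a[180:310,230:480]
    f=3.3 if n=="scene" else 3.2
    cv2.imwrite(f"pics/c_{n}{k}.png",cv2.resize(a,None,fx=f,fy=f,interpolation=2))
o=bot.get_obs(); print(o["time"],o["ee_pos"].round(4),o["tcp_rot"].round(2),o["wrist_force"].round(1))
E
python3 snap.py A
```

```text
3.6 [ 0.4808 -0.085   0.2503] [-1.7999e+02  2.0000e-02  8.9920e+01] [-0.3  0.3 -1.6]
```

View pics/c_sceneA.png

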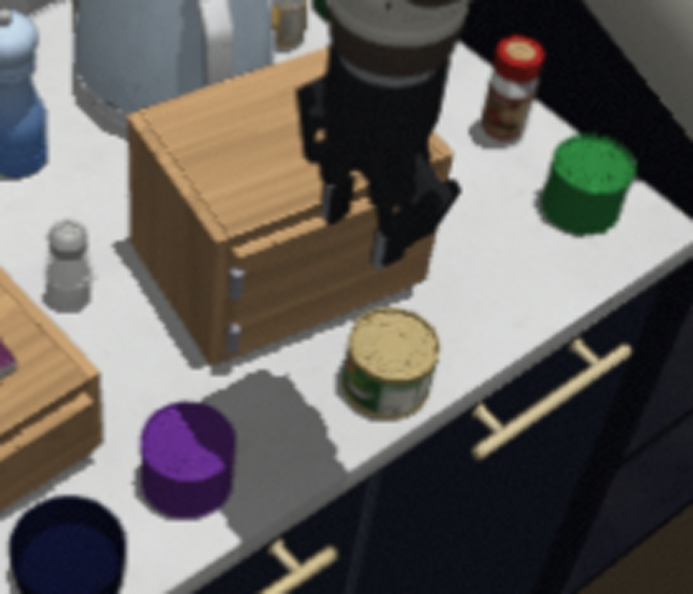

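View pics/c_topA.png

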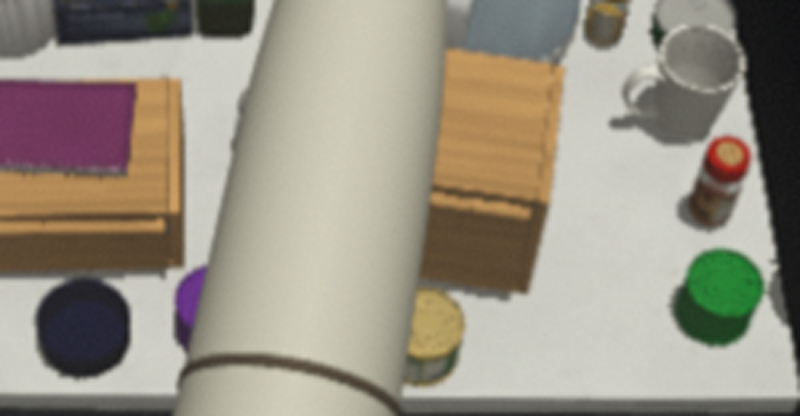

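Run:
```python
from h import *
S=load("sceneA")
o=-S["R"].T@S["t"]
for c in [(458,192),(300,92),(380,262),(328,215),(304,140)]:
    a=ray(S,np.array(c)/3.3+[280,140],.25); d=a-o
    for y in (-.075,-.085,-.095): print(c,(o+d*(y-o[1])/d[1]).round(3),end=' ')
    print()
```

```text
(458, 192) [ 0.4   -0.075  0.353] (458, 192) [ 0.408 -0.085  0.341] (458, 192) [ 0.415 -0.095  0.328] 
(300, 92) [ 0.547 -0.075  0.327] (300, 92) [ 0.557 -0.085  0.314] (300, 92) [ 0.567 -0.095  0.301] 
(380, 262) [ 0.451 -0.075  0.241] (380, 262) [ 0.46  -0.085  0.226] (380, 262) [ 0.468 -0.095  0.212] 
(328, 215) [ 0.506 -0.075  0.241] (328, 215) [ 0.515 -0.085  0.226] (328, 215) [ 0.525 -0.095  0.212] 
(304, 140) [ 0.538 -0.075  0.289] (304, 140) [ 0.548 -0.085  0.275] (304, 140) [ 0.558 -0.095  0.262]
```

The knuckles bulge about 70 mm either side of the TCP along the jaw axis, so a push centred on the tin would brush the door. I'll shift the tool 27 mm towards the robot and push with the far fingertip alone.

Emit:
servo_tool --motion '[[[4,-14,10,0,0,0],[4,-13,35,0,0,0],[0,0,40,0,0,0],[0,0,40,0,0,0],[0,0,0,0,0,0]]]'

```text
time: 4.1
ee_pos: [0.451, -0.0769, 0.1208]
tcp_rot: [-179.6, -0.1, 89.9]
wrist_force: [0.6, -0.2, -0.4]
opening: 0.0451
```

Emit:
servo_tool --motion '[[[0,0,30,0,0,0],[0,0,30,0,0,0],[0,0,18,0,0,0],[0,0,0,0,0,0],[0,0,0,0,0,0]]]'

```text
time: 4.6
ee_pos: [0.455, -0.0769, 0.0494]
tcp_rot: [179.9, 0.0, 90.0]
wrist_force: [0.8, -0.5, 0.4]
opening: 0.045
```

```bash
python3 snap.py B
```

```text
4.7 [ 0.4554 -0.0767  0.0496] [1.7984e+02 3.0000e-02 9.0010e+01] [-0.   0.4  0.3]
```

View pics/c_sceneB.png

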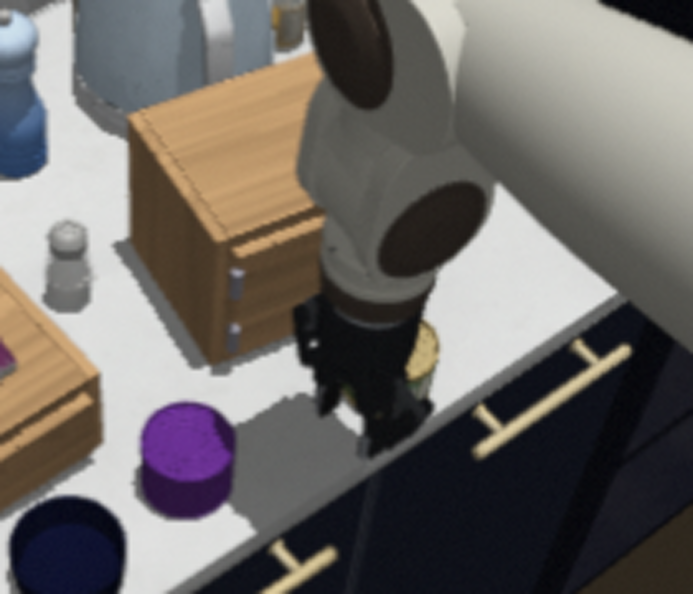

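View pics/c_topB.png

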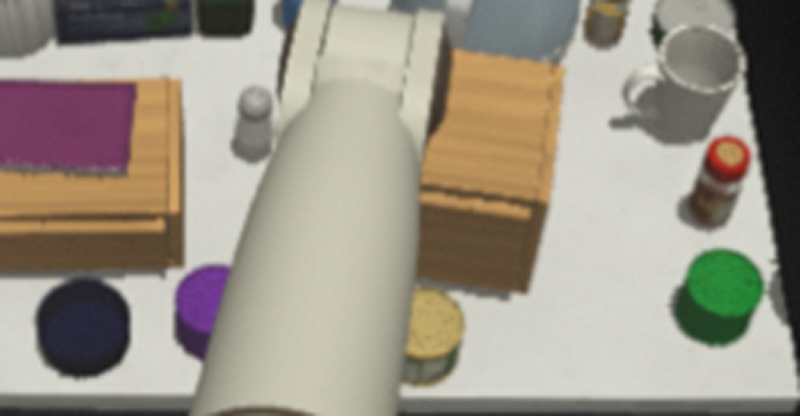

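Emit:
servo_tool --motion '[[[0,0,7,0,0,0],[0,0,7,0,0,0],[-8,-1,0,0,0,0],[-8,0,0,0,0,0],[-6,0,0,0,0,0]]]'

```text
time: 5.2
ee_pos: [0.4533, -0.099, 0.0334]
tcp_rot: [180.0, 0.0, 90.0]
wrist_force: [-0.2, 0.2, -0.2]
opening: 0.0451
```

Emit:
servo_tool --motion '[[[-8,0,0,0,0,0],[-8,0,0,0,0,0],[-8,0,0,0,0,0],[-8,0,0,0,0,0],[-8,0,0,0,0,0]]]'

```text
time: 5.7
ee_pos: [0.4533, -0.1389, 0.0333]
tcp_rot: [-180.0, -0.0, 90.1]
wrist_force: [-0.2, 1.8, 0.8]
opening: 0.0452
```

```bash
python3 snap.py C
```

```text
5.8 [ 0.4534 -0.1392  0.0333] [1.7999e+02 3.0000e-02 9.0000e+01] [-0.8 -0.8  0. ]
```

View pics/c_sceneC.png

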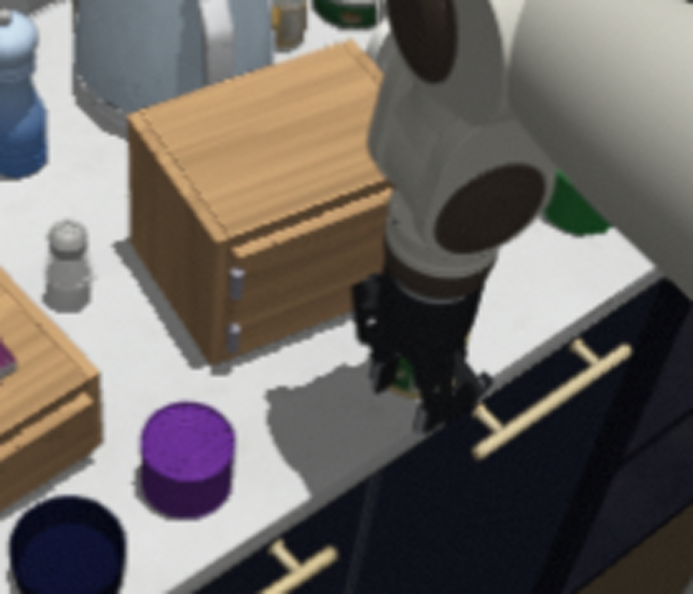

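View pics/c_topC.png

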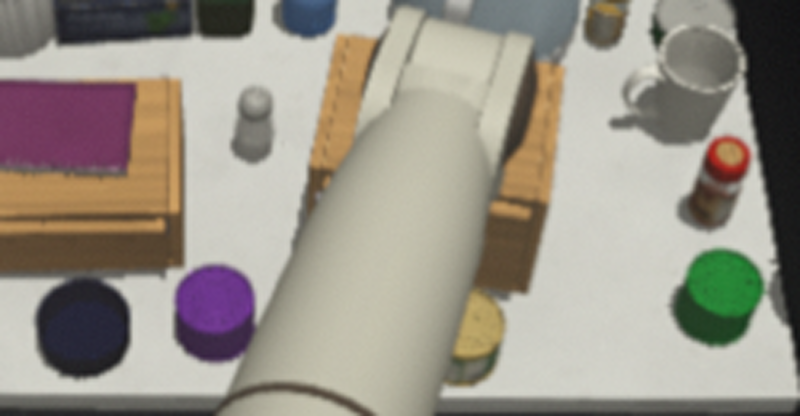

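The tin slides upright, its right edge at crop column 503 (was 464), same row. I continue.

Emit:
servo_tool --motion '[[[-8,0,0,0,0,0],[-8,0,0,0,0,0],[-8,0,0,0,0,0],[-8,0,0,0,0,0],[-8,0,0,0,0,0]]]'

```text
time: 6.3
ee_pos: [0.4534, -0.1789, 0.0333]
tcp_rot: [-180.0, -0.0, 90.1]
wrist_force: [1.1, 1.7, -0.3]
opening: 0.0449
```

Emit:
servo_tool --motion '[[[-8,0,0,0,0,0],[-8,0,0,0,0,0],[-8,0,0,0,0,0],[-6,0,0,0,0,0],[0,0,0,0,0,0]]]'

```text
time: 6.8
ee_pos: [0.4534, -0.2091, 0.0333]
tcp_rot: [180.0, 0.0, 90.0]
wrist_force: [-0.7, 0.9, -1.0]
opening: 0.045
```

```bash
python3 snap.py D
```

```text
6.9 [ 0.4534 -0.2084  0.0333] [1.800e+02 1.000e-02 9.003e+01] [-0.5 -0.3  0.3]
```

View pics/c_sceneD.png

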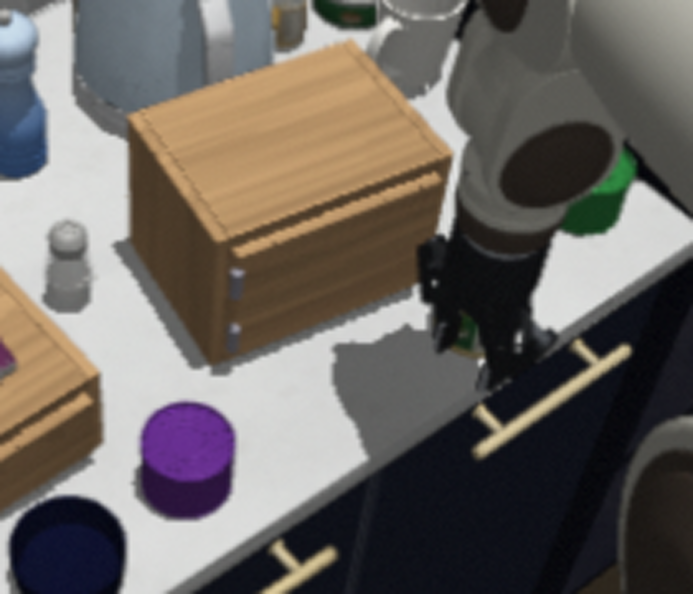

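View pics/c_topD.png

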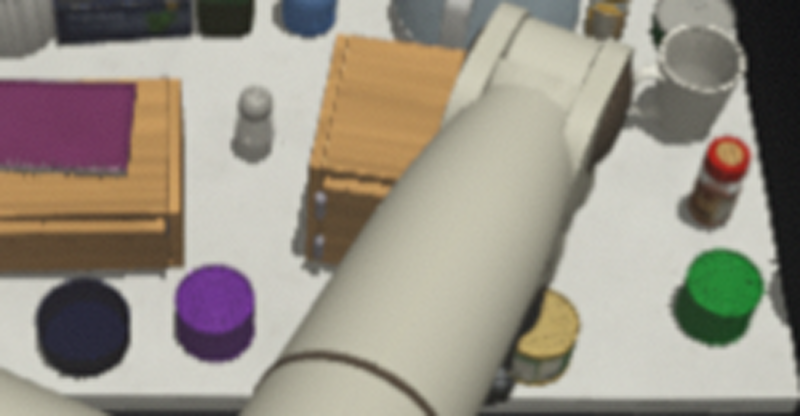

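Emit:
servo_tool --motion '[[[-8,0,0,0,0,0],[-8,0,0,0,0,0],[-8,0,0,0,0,0],[-8,0,0,0,0,0],[-8,0,0,0,0,0]]]'

```text
time: 7.4
ee_pos: [0.4534, -0.249, 0.0333]
tcp_rot: [-180.0, -0.0, 90.0]
wrist_force: [-0.0, 0.6, -0.8]
opening: 0.0446
```

Emit:
servo_tool --motion '[[[-8,0,0,0,0,0],[-7,0,0,0,0,0],[0,0,0,0,0,0],[15,0,0,0,0,0],[15,0,0,0,0,0]]]'

```text
time: 7.9
ee_pos: [0.4532, -0.2322, 0.0332]
tcp_rot: [-180.0, -0.0, 90.0]
wrist_force: [-0.2, 0.6, 0.6]
opening: 0.0451
```

```bash
python3 snap.py E
python3 - <<'E'
from h import *
from workcell import bot
E
```

```text
8.0 [ 0.4533 -0.231   0.0333] [-1.7998e+02 -3.0000e-02  9.0160e+01] [ 0.9 -0.2  0.1]
```

View pics/c_sceneE.png

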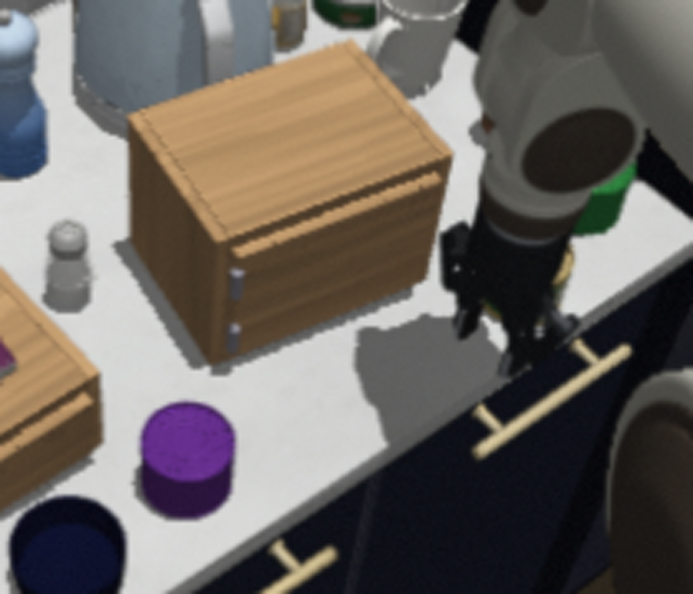

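View pics/c_topE.png

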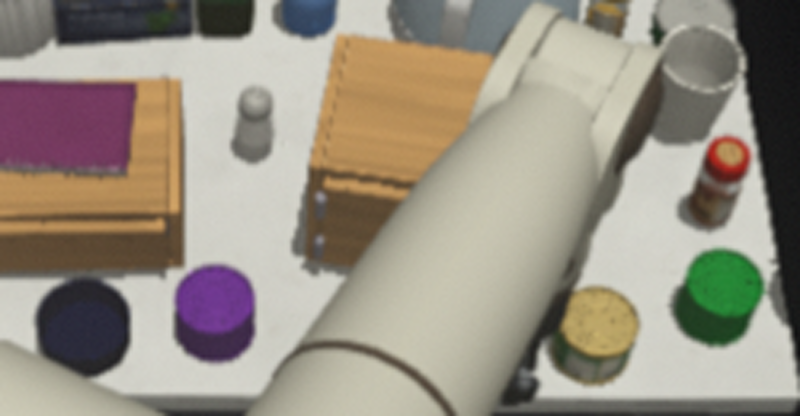

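Run:
```python
from h import *
T=load("topE"); P=np.load("P.npy")
for c in[(597,322),(597,325)]:
    w=ray(T,np.array(c)/3.2+[230,180],.058); d=w[:2]-P[:2]; a=P[2]
    print(w.round(4), "local",np.cos(a)*d[0]+np.sin(a)*d[1], -np.sin(a)*d[0]+np.cos(a)*d[1])
```

```text
[ 0.486  -0.3152  0.058 ] local -0.13271404822473354 -0.1731506970839195
[ 0.4828 -0.3148  0.058 ] local -0.13593233191268617 -0.1733814946890304
```

The tin is at about (0.485, -0.315), local y -0.173 against the needed -0.1475, so it stands wholly right of the front and 40 mm clear of the green tin. I retreat up, close the jaws, and turn for the press.

Emit:
servo_tool --motion '[[[10,-5,-15,0,0,0],[0,-5,-35,0,0,0],[0,0,-40,0,0,0],[0,0,-40,0,0,0],[0,0,-40,0,0,0]]]'

```text
time: 8.5
ee_pos: [0.4432, -0.2224, 0.2051]
tcp_rot: [180.0, 0.0, 90.1]
wrist_force: [1.3, -0.7, 0.9]
opening: 0.0447
```

Emit:
servo_tool --motion '[[[0,-15,-40,0,0,0],[0,-20,-40,0,0,0],[0,-20,0,0,0,0],[0,-20,0,0,0,0],[0,0,0,0,0,0]]]' --gripper 0

```text
time: 9.0
ee_pos: [0.3671, -0.2228, 0.2843]
tcp_rot: [179.9, 0.1, 90.1]
wrist_force: [-0.4, 0.2, 0.4]
opening: -0.0
```

Run:
```python
from workcell import bot
o=bot.get_obs();print(o["time"],o["q"].round(1),o["ee_pos"].round(3),o["tcp_rot"].round(1),o["opening"])
```

```text
9.0 [-31.2 -10.5  -1.   99.4  -0.   58.7] [ 0.367 -0.223  0.284] [1.799e+02 1.000e-01 9.010e+01] -2.4723796161160864e-05
```

Emit:
servo_tool --motion '[[[0,0,0,0,0,-0.14],[0,0,0,0,0,-0.14],[0,0,0,0,0,-0.14],[0,0,0,0,0,-0.14],[0,0,0,0,0,-0.14]]]'

```text
time: 9.5
ee_pos: [0.3689, -0.2229, 0.2831]
tcp_rot: [180.0, -0.0, 130.5]
wrist_force: [0.1, 0.2, -0.8]
opening: -0.0001
```

Emit:
servo_tool --motion '[[[0,0,0,0,0,-0.14],[0,0,0,0,0,-0.14],[0,0,0,0,0,-0.14],[0,0,0,0,0,-0.14],[0,0,0,0,0,-0.14]]]'

```text
time: 10.0
ee_pos: [0.3689, -0.2229, 0.2831]
tcp_rot: [-180.0, 0.0, 170.6]
wrist_force: [0.3, -0.3, 0.2]
opening: -0.0001
```

Emit:
servo_tool --motion '[[[0,0,0,0,-0.13,0],[0,0,0,0,-0.13,0],[0,0,0,0,-0.13,0],[0,0,0,0,-0.13,0],[0,0,0,0,-0.13,0]]]'

```text
time: 10.5
ee_pos: [0.369, -0.2228, 0.284]
tcp_rot: [-179.9, 37.6, 170.4]
wrist_force: [-0.2, 0.5, 0.3]
opening: -0.0001
```

Emit:
servo_tool --motion '[[[0,0,0,0,-0.13,0],[0,0,0,0,0,0],[0,0,0,0,0,0]]]'

```text
time: 10.8
ee_pos: [0.3711, -0.2276, 0.2842]
tcp_rot: [179.7, 44.3, 170.2]
wrist_force: [-0.1, -0.1, 0.8]
opening: 0.0001
```

```bash
cat > rel.py <<'E'
from h import *
from workcell import bot
from scipy.spatial.transform import Rotation as Ro
import sys
P=np.load("P.npy"); o=bot.get_obs(); R=Ro.from_euler("xyz",o["tcp_rot"],degrees=True).as_matrix()
f=np.array([np.cos(P[2]),np.sin(P[2]),0]); tip=o["ee_pos"]+.019*R[:,2]
tgt=cup(P,(-.09,-.07,.115))[0]-f*float(sys.argv[1])
print(o["time"],"q",o["q"].round(1),"ee",o["ee_pos"].round(4),"rot",o["tcp_rot"].round(1),"F",o["wrist_force"].round(1),"tip",tip.round(4))
print("tool shift mm to target",(R.T@(tgt-tip)*1000).round(1),"fwd in tool",(R.T@f).round(3),"down",(R.T@[0,0,-1]).round(3),"fwd gap",(f@(cup(P,(-.09,-.07,.115))[0]-tip)*1000).round(1))
E
python3 rel.py .03
```

```text
10.8 q [-46.4 -48.5 -35.7  64.8  24.9 -28.1] ee [ 0.3711 -0.2276  0.2842] rot [179.7  44.3 170.2] F [-0.1 -0.1  0.8] tip [ 0.3842 -0.2297  0.2706]
tool shift mm to target [ 17.8  35.4 200.4] fwd in tool [-0.715 -0.     0.699] down [ 0.699 -0.003  0.715] fwd gap 157.4
```

Emit:
servo_tool --motion '[[[3,7,30,0,0,0],[3,7,30,0,0,0],[4,7,30,0,0,0],[4,7,30,0,0,0],[4,7,30,0,0,0]]]'

```text
time: 11.3
ee_pos: [0.4696, -0.2073, 0.1669]
tcp_rot: [179.9, 44.6, 170.5]
wrist_force: [0.1, -0.4, -0.3]
opening: -0.0002
```

Emit:
servo_tool --motion '[[[0,0,20,0,0,0],[0,0,15,0,0,0],[0,0,0,0,0,0]]]'

```text
time: 11.6
ee_pos: [0.4931, -0.2111, 0.14]
tcp_rot: [179.8, 44.4, 170.4]
wrist_force: [-0.1, 0.5, -0.6]
opening: -0.0003
```

```bash
python3 rel.py .03; python3 snap.py F
```

```text
11.6 q [-30.3 -37.5 -47.7  37.4  14.5 -15.1] ee [ 0.4931 -0.2111  0.14  ] rot [179.8  44.4 170.4] F [-0.1  0.5 -0.6] tip [ 0.5062 -0.2133  0.1265]
tool shift mm to target [ 1.  -0.7 15.1] fwd in tool [-0.715 -0.003  0.699] down [ 0.699 -0.003  0.715] fwd gap 39.8
11.7 [ 0.4927 -0.2117  0.1418] [179.82  44.47 170.37] [-0.9 -1.2  0.7]
```

View pics/c_sceneF.png

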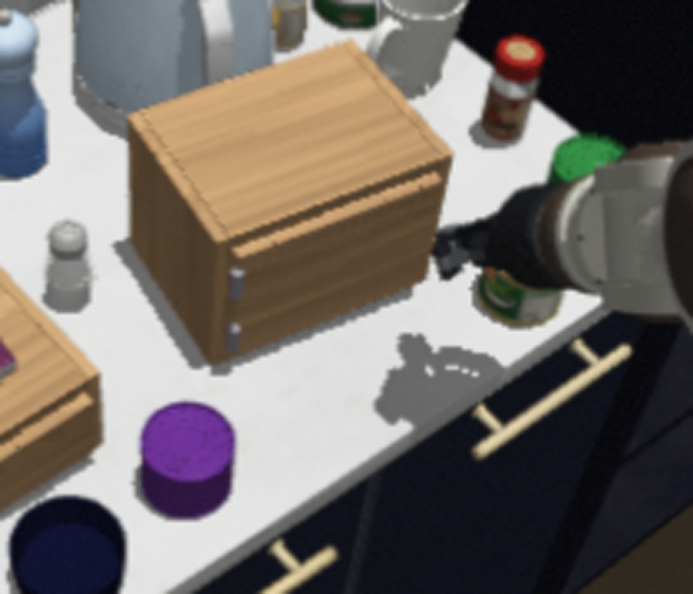

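View pics/c_topF.png

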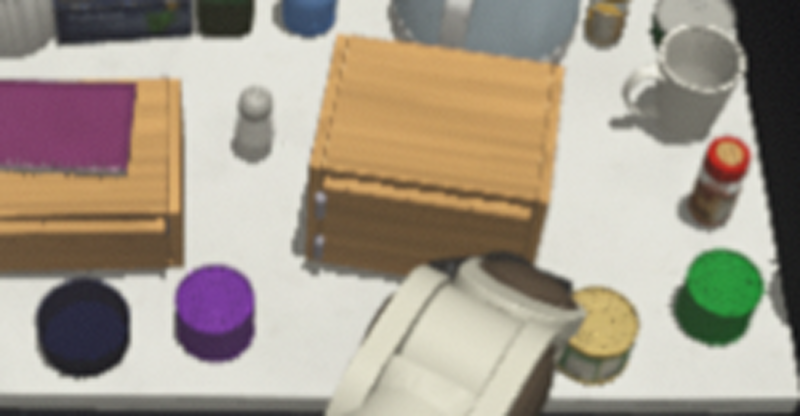

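Emit:
servo_tool --motion '[[[0,0,13,0,0,0],[0,0,12,0,0,0],[0,0,0,0,0,0],[0,0,0,0,0,0]]]'

```text
time: 12.1
ee_pos: [0.5094, -0.2151, 0.1237]
tcp_rot: [179.8, 44.5, 170.3]
wrist_force: [-0.5, 0.4, 0.5]
opening: -0.0001
```

Emit:
servo_tool --motion '[[[-2,0,2,0,0,0],[-2,0,2,0,0,0],[0,0,0,0,0,0]]]'

```text
time: 12.4
ee_pos: [0.5153, -0.2161, 0.123]
tcp_rot: [179.8, 44.5, 170.3]
wrist_force: [-0.1, -0.4, 0.5]
opening: -0.0002
```

```bash
python3 rel.py .0; python3 snap.py G
```

```text
12.4 q [-29.2 -33.1 -47.4  33.   13.7 -14.2] ee [ 0.5153 -0.2161  0.123 ] rot [179.8  44.5 170.3] F [-0.1 -0.4  0.5] tip [ 0.5284 -0.2183  0.1094]
tool shift mm to target [-16.1   0.6   8. ] fwd in tool [-0.714 -0.001  0.701] down [ 0.701 -0.002  0.714] fwd gap 17.1
12.5 [ 0.515  -0.216   0.1225] [179.78  44.43 170.28] [-0.7  0.3 -0. ]
```

View pics/c_sceneG.png

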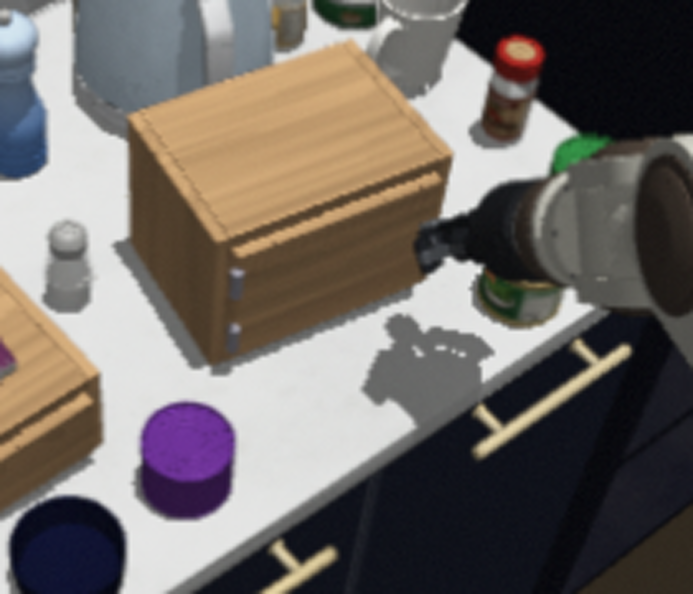

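Emit:
servo_tool --motion '[[[-1.5,0,1.5,0,0,0],[-1.5,0,1.5,0,0,0],[-1.5,0,1.5,0,0,0],[0,0,0,0,0,0]]]'

```text
time: 12.9
ee_pos: [0.5215, -0.217, 0.1222]
tcp_rot: [179.8, 44.4, 170.3]
wrist_force: [0.4, 0.3, 0.0]
opening: -0.0001
```

Emit:
servo_tool --motion '[[[-1,0,1,0,0,0],[-1,0,1,0,0,0],[0,0,0,0,0,0]]]'

```text
time: 13.2
ee_pos: [0.5242, -0.2175, 0.1222]
tcp_rot: [179.8, 44.4, 170.3]
wrist_force: [-0.4, 0.6, -1.0]
opening: -0.0002
```

Emit:
servo_tool --motion '[[[-1,0,1,0,0,0],[-1,0,1,0,0,0],[0,0,0,0,0,0]]]'

```text
time: 13.5
ee_pos: [0.527, -0.218, 0.1222]
tcp_rot: [179.8, 44.4, 170.3]
wrist_force: [0.1, 0.6, -1.1]
opening: -0.0001
```

Emit:
servo_tool --motion '[[[-1,0,1,0,0,0],[0,0,0,0,0,0]]]'

```text
time: 13.7
ee_pos: [0.5284, -0.2182, 0.1222]
tcp_rot: [179.8, 44.4, 170.3]
wrist_force: [-0.1, 0.3, -0.5]
opening: -0.0001
```

Emit:
servo_tool --motion '[[[-1,0,1,0,0,0],[0,0,0,0,0,0]]]'

```text
time: 13.9
ee_pos: [0.5296, -0.2184, 0.122]
tcp_rot: [179.8, 44.4, 170.3]
wrist_force: [-4.0, 0.6, 2.4]
opening: 0.0002
```

Contact (4 N) at TCP x ≈ 0.529. I press in small steps, watching the force.

Emit:
servo_tool --motion '[[[-1,0,1,0,0,0],[0,0,0,0,0,0]]]'

```text
time: 14.1
ee_pos: [0.5309, -0.2187, 0.122]
tcp_rot: [179.8, 44.4, 170.3]
wrist_force: [-5.5, 1.3, 2.8]
opening: -0.0001
```

Emit:
servo_tool --motion '[[[-1,0,1,0,0,0],[0,0,0,0,0,0]]]'

```text
time: 14.3
ee_pos: [0.5323, -0.2189, 0.122]
tcp_rot: [179.8, 44.4, 170.3]
wrist_force: [-6.0, 0.5, 1.6]
opening: -0.0002
```

Emit:
servo_tool --motion '[[[-1,0,1,0,0,0],[0,0,0,0,0,0]]]'

```text
time: 14.5
ee_pos: [0.5337, -0.2191, 0.122]
tcp_rot: [179.8, 44.4, 170.3]
wrist_force: [-5.3, 1.4, 3.2]
opening: -0.0002
```

Emit:
servo_tool --motion '[[[-0.5,0,0.5,0,0,0],[0,0,0,0,0,0]]]'

```text
time: 14.7
ee_pos: [0.5343, -0.2192, 0.122]
tcp_rot: [179.8, 44.4, 170.3]
wrist_force: [-6.4, 1.9, 3.4]
opening: 0.0003
```

Emit:
servo_tool --motion '[[[7,0,-7,0,0,0],[20,0,-20,0,0,0],[25,0,-25,0,0,0],[30,0,-30,0,0,0],[20,0,-20,0,0,0]]]'

```text
time: 15.2
ee_pos: [0.4079, -0.2115, 0.1181]
tcp_rot: [178.6, 42.9, 170.1]
wrist_force: [0.2, -0.9, 0.2]
opening: 0.0003
```

```bash
python3 rel.py .0; python3 snap.py H
```

```text
15.2 q [-39.2 -48.5 -53.8  46.2  20.7 -22.5] ee [ 0.4079 -0.2115  0.1181] rot [178.6  42.9 170.1] F [ 0.2 -0.9  0.2] tip [ 0.4207 -0.2133  0.1042]
tool shift mm to target [-98.2  12.4  76.8] fwd in tool [-0.733 -0.011  0.68 ] down [ 0.681 -0.018  0.733] fwd gap 124.1
15.3 [ 0.4093 -0.2139  0.1225] [178.95  43.3  170.14] [0.8 0.1 0.1]
```

View pics/c_sceneH.png

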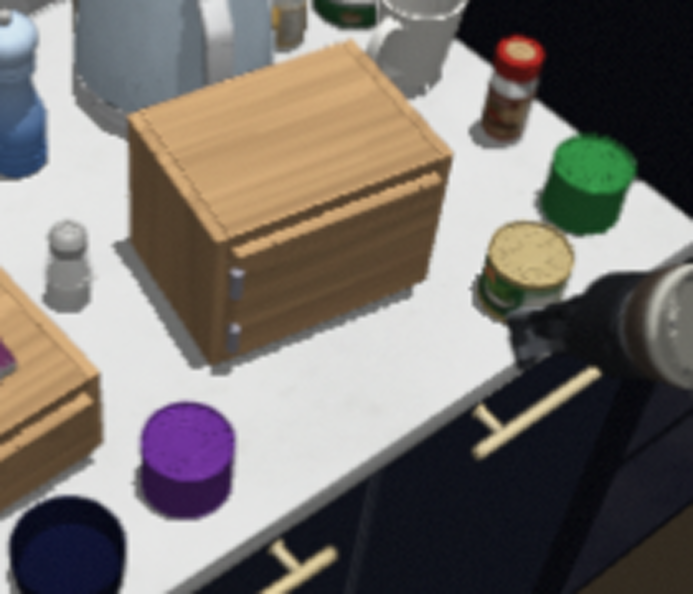

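Emit:
servo_tool --motion '[[[0,0,0,0,0,0],[0,0,0,0,0,0],[0,0,0,0,0,0],[0,0,0,0,0,0],[0,0,0,0,0,0]]]'

```text
time: 15.8
ee_pos: [0.4108, -0.2128, 0.1233]
tcp_rot: [179.0, 43.4, 170.3]
wrist_force: [-0.2, -0.5, -0.1]
opening: 0.0001
```

```bash
python3 rel.py .0; python3 snap.py I
```

```text
15.8 q [-39.1 -48.5 -53.6  45.9  20.6 -22.4] ee [ 0.4108 -0.2128  0.1233] rot [179.   43.4 170.3] F [-0.2 -0.5 -0.1] tip [ 0.4237 -0.2146  0.1095]
tool shift mm to target [-91.7  13.2  79.3] fwd in tool [-0.727 -0.011  0.687] down [ 0.687 -0.013  0.727] fwd gap 120.9
15.9 [ 0.4107 -0.2128  0.1232] [179.    43.37 170.32] [ 0.9  0.7 -0.2]
```

View pics/c_sceneI.png

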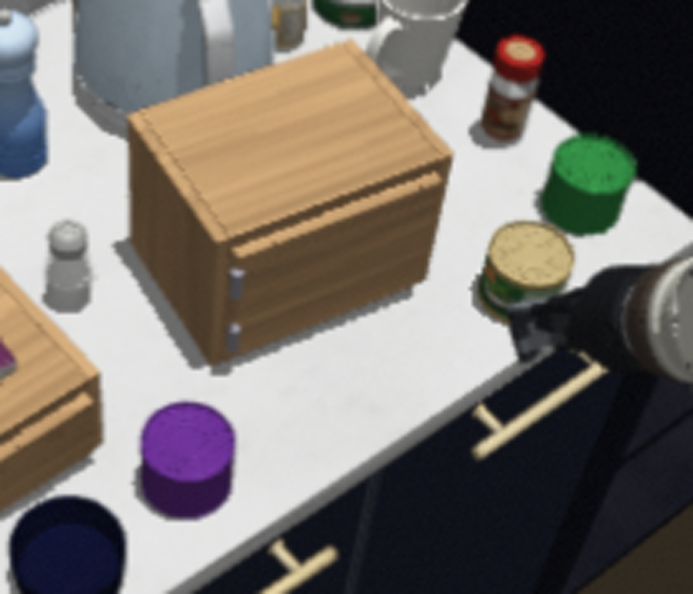

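The door is still shut: the press was too light (6.4 N). I press again, more firmly.

Emit:
servo_tool --motion '[[[-16,3,15,0,0,0],[-16,3,15,0,0,0],[-16,3,15,0,0,0],[-16,3,15,0,0,0],[-15,2,15,0,0,0]]]'

```text
time: 16.4
ee_pos: [0.5215, -0.2161, 0.1231]
tcp_rot: [179.0, 43.4, 170.3]
wrist_force: [-0.4, 0.2, 0.5]
opening: 0.0001
```

Emit:
servo_tool --motion '[[[0,0,0,0,0,0],[0,0,0,0,0,0]]]'

```text
time: 16.6
ee_pos: [0.5202, -0.2159, 0.1223]
tcp_rot: [179.0, 43.3, 170.3]
wrist_force: [-0.8, -0.3, -1.1]
opening: 0.0001
```

```bash
python3 rel.py .0
```

```text
16.6 q [-29.2 -31.1 -45.7  34.2  14.2 -14.5] ee [ 0.5202 -0.2159  0.1223] rot [179.   43.3 170.3] F [-0.8 -0.3 -1.1] tip [ 0.5331 -0.2178  0.1085]
tool shift mm to target [-13.6  -0.8   3.8] fwd in tool [-0.728 -0.011  0.685] down [ 0.685 -0.013  0.728] fwd gap 12.5
```

Emit:
servo_tool --motion '[[[-1.5,0,1.4,0,0,0],[-1.5,0,1.4,0,0,0],[-1.5,0,1.4,0,0,0],[-1.5,0,1.4,0,0,0],[0,0,0,0,0,0]]]'

```text
time: 17.1
ee_pos: [0.5286, -0.2177, 0.1233]
tcp_rot: [179.0, 43.4, 170.3]
wrist_force: [-0.2, 0.3, -0.8]
opening: 0.0001
```

Emit:
servo_tool --motion '[[[-1.5,0,1.4,0,0,0],[-1.5,0,1.4,0,0,0],[0,0,0,0,0,0]]]'

```text
time: 17.4
ee_pos: [0.5325, -0.2183, 0.123]
tcp_rot: [179.0, 43.3, 170.3]
wrist_force: [-4.9, 0.1, 2.6]
opening: -0.0
```

Emit:
servo_tool --motion '[[[-1,0,0.9,0,0,0],[0,0,0,0,0,0]]]'

```text
time: 17.6
ee_pos: [0.5338, -0.2185, 0.1231]
tcp_rot: [179.0, 43.3, 170.3]
wrist_force: [-5.1, 0.6, 1.9]
opening: 0.0002
```

Emit:
servo_tool --motion '[[[-0.8,0,0.7,0,0,0],[0,0,0,0,0,0]]]'

```text
time: 17.8
ee_pos: [0.5347, -0.2186, 0.123]
tcp_rot: [179.0, 43.3, 170.3]
wrist_force: [-6.3, 1.0, 1.7]
opening: 0.0
```

Emit:
servo_tool --motion '[[[-0.8,0,0.7,0,0,0],[0,0,0,0,0,0]]]'

```text
time: 18.0
ee_pos: [0.5357, -0.2188, 0.123]
tcp_rot: [179.0, 43.3, 170.3]
wrist_force: [-6.3, 1.1, 2.9]
opening: 0.0
```

Emit:
servo_tool --motion '[[[-0.8,0,0.7,0,0,0],[0,0,0,0,0,0]]]'

```text
time: 18.2
ee_pos: [0.5364, -0.2189, 0.123]
tcp_rot: [179.0, 43.3, 170.3]
wrist_force: [-14.4, 1.8, 6.1]
opening: 0.0002
```

Emit:
servo_tool --motion '[[[5,0,-5,0,0,0],[20,0,-19,0,0,0],[25,0,-24,0,0,0],[25,0,-24,0,0,0],[0,0,0,0,0,0]]]'

```text
time: 18.7
ee_pos: [0.4324, -0.2025, 0.1248]
tcp_rot: [179.1, 43.5, 170.3]
wrist_force: [0.4, -0.5, 0.4]
opening: 0.0002
```

Emit:
servo_tool --motion '[[[0,0,-20,0,0,0],[0,0,-20,0,0,0],[0,0,0,0,0,0],[0,0,0,0,0,0],[0,0,0,0,0,0]]]'

```text
time: 19.2
ee_pos: [0.414, -0.2048, 0.1526]
tcp_rot: [178.7, 42.9, 170.3]
wrist_force: [0.0, 0.0, 0.0]
opening: -0.0002
```

```bash
python3 rel.py .0; python3 snap.py J
```

```text
19.2 q [-37.6 -48.5 -50.1  49.4  19.8 -21.3] ee [ 0.414  -0.2048  0.1526] rot [178.7  42.9 170.3] F [0. 0. 0.] tip [ 0.4268 -0.2066  0.1386]
tool shift mm to target [-71.2   4.   98.6] fwd in tool [-0.733 -0.014  0.681] down [ 0.681 -0.017  0.732] fwd gap 119.2
19.3 [ 0.4139 -0.2047  0.1526] [178.68  42.89 170.3 ] [-0.4  0.1  0.4]
```

View pics/c_sceneJ.png

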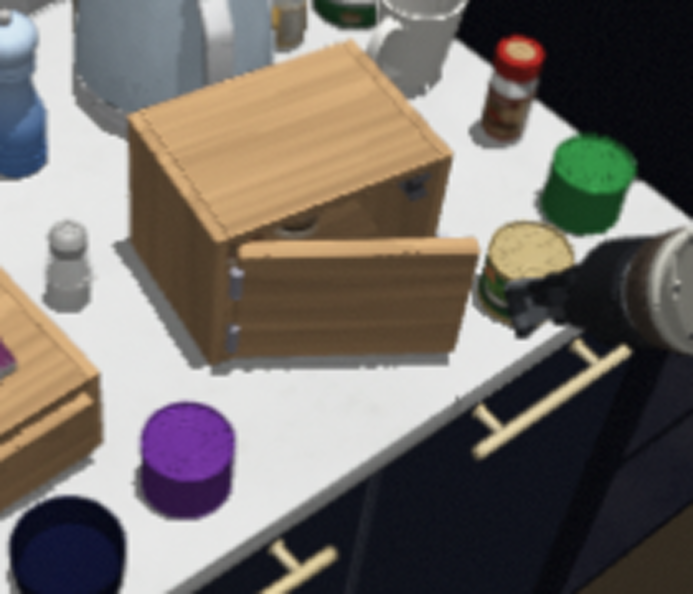

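The door has sprung ajar, its free edge at crop pixel (475,245). I wait a second for it to settle, then do a final check.

Emit:
servo_tool --motion '[[[0,0,0,0,0,0],[0,0,0,0,0,0],[0,0,0,0,0,0],[0,0,0,0,0,0],[0,0,0,0,0,0]]]'

```text
time: 19.8
ee_pos: [0.4138, -0.2051, 0.1536]
tcp_rot: [178.7, 42.9, 170.3]
wrist_force: [-0.0, -0.6, 1.1]
opening: -0.0001
```

Emit:
servo_tool --motion '[[[0,0,0,0,0,0],[0,0,0,0,0,0],[0,0,0,0,0,0],[0,0,0,0,0,0],[0,0,0,0,0,0]]]'

```text
time: 20.3
ee_pos: [0.4138, -0.2051, 0.1536]
tcp_rot: [178.7, 42.9, 170.3]
wrist_force: [-0.3, -0.1, 0.7]
opening: -0.0005
```

```bash
python3 rel.py .0; python3 snap.py K
python3 - <<'E'
from h import *
import cv2
a,b=load("sceneK")["color"][:,:,::-1],load("topK")["color"][:,:,::-1]
cv2.imwrite("pics/fK.png",cv2.resize(np.hstack([a,b]),(800,300),interpolation=3)); cv2.imwrite("pics/fKs.png",a)
d=cv2.absdiff(load("scene0")["color"],load("sceneK")["color"]).max(2)
print("changed px left part (short cupboard, ramekin, mug, flat tin) u<318,v>200:",(d[200:,:318]>50).sum()); print("spice/green:",(d[148:212,425:476]>50).sum())
E
```

```text
20.3 q [-37.6 -48.5 -50.   49.5  19.8 -21.4] ee [ 0.4138 -0.2051  0.1536] rot [178.7  42.9 170.3] F [-0.3 -0.1  0.7] tip [ 0.4266 -0.2068  0.1397]
tool shift mm to target [-70.6   4.2  99.5] fwd in tool [-0.732 -0.014  0.681] down [ 0.681 -0.016  0.732] fwd gap 119.4
20.4 [ 0.4138 -0.2051  0.1536] [178.72  42.95 170.3 ] [-0.6  0.9 -0.5]
changed px left part (short cupboard, ramekin, mug, flat tin) u<318,v>200: 1
spice/green: 97
```

View pics/fKs.png

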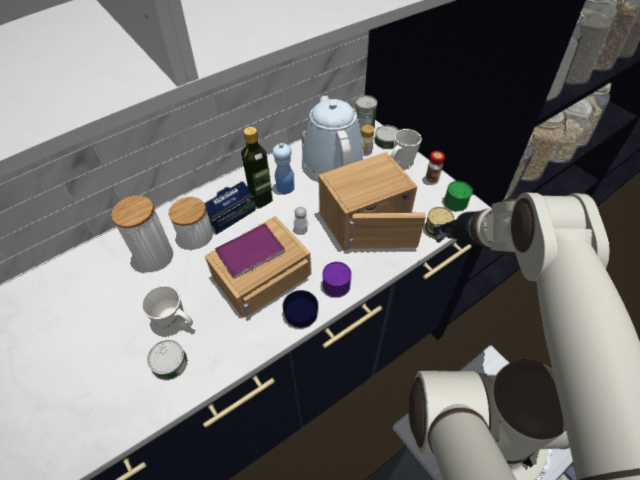

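View pics/c_topK.png

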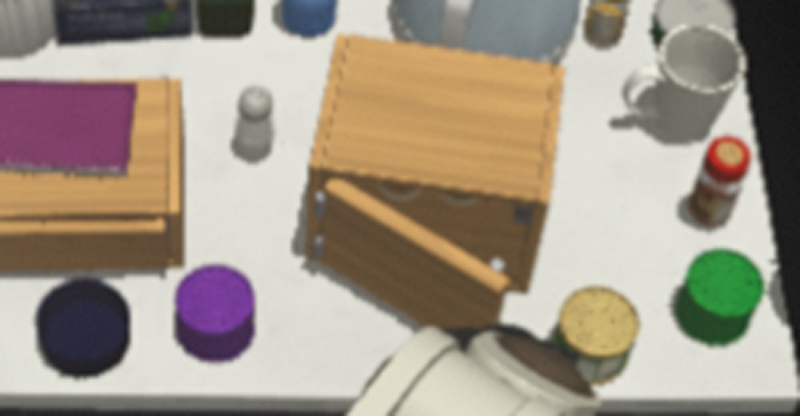

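```bash
python3 -c "
from workcell import bot
print(bot.job_done())"
```

```text
the job is handed in; nothing more can be done
None
```

The tall cupboard's door is ajar, the short cupboard is shut, and the job was handed in at about 20 s of the 50 s allowed.

- **Tin:** I slid the gold-lidded squat tin about 0.16 m to the right with one fingertip, upright and without gripping it. Its centre ended 173 mm right of the cupboard's middle, where 147.5 mm would clear the front. It stands clear of the green tin.
- **Door:** The first press peaked at about 6.5 N and was too light, so the door stayed latched. The second reached the stop at about 15 N, and the door sprang ajar when I drew back.
- **Last checks:** The door was still ajar a second later, and the wrist force was about zero. By my measured positions the gripper was about 35 mm short of the door edge. Around the short cupboard, ramekin, mug and flat tin, the before and after pictures matched to within one pixel.
- **Check that disagreed:** The same comparison near the spice jar and green tin showed 97 changed pixels. I put this down to the moved tin and the arm entering that view, because both things look unmoved in the pictures.
- **Near a limit:** Joint 2 came to rest at -48.5 degrees, just inside its -48.56 limit.

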